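# Swap the keyed press spacers and build up the blue stack

## Task

The red and the blue keyed spacer for the die press stand on each other's docks: swap them, using a free spot on the bench, so that each sits fully down on the dock of its own colour with its lugs in the notches. Then stack the yellow spacer on top of the blue one, its lugs fully home in the blue spacer's notches. Do not shift the two steel dies or the tape roll lying around, and leave everything released and at rest.

Things in the scene. Friction and masses are not known exactly. Their poses are not given: they have to be found in the camera images.
- red_spacer_mid (a point): red metal spacer on the blue dock: block 60 (x) x 50 (y) x 30 mm, two notches in its top, two tapered lugs reaching 10 mm below it at x = +-19.5 mm. The point is the block's centre, 15 mm below its top, 25 mm above the lugs' feet. Lugs: 15 (x) x 24 (y) mm at the root, 9 x 17 at the foot. Flat grip faces 50 mm apart across y. 0.14 to 0.28 kg. A half turn about z changes nothing
- blue_spacer_mid (a point): blue metal spacer, at first on the red dock, else just like the red one, with the same point and axes. Notches: 11 mm deep, 28 mm wide in y, open at the block's x ends; a seated lug has 2 mm play each way. A spacer seated on top has its point 30 mm above this one and its x along this x (either way round)
- yellow_spacer_mid (a point): yellow metal spacer, just like the red one, with the same point and axes; at the start it stands on its lugs on the bench, its point 25 mm up
- red_dock_top (a point): red dock fixed to the bench: red flange 100 (x) x 84 (y) x 6 mm with a steel bolt at each corner, on it a red block 60 (x) x 50 (y) mm notched on top like the spacers. The point is the centre of its top, 22 mm above the bench (z = 0); x runs through both notches. A spacer seated on it has its point 15 mm above this one, its x along the dock's x (either way round)
- blue_dock_top (a point): blue dock, else just like the red one. Only the listed things stand on the bench at x 0.42 to 0.63, y 0.0 to 0.36 m; in it there is always an empty patch where a spacer can stand on its lugs with its centre 100 mm or more from every neighbour's. The die press is a fixed, tall machine beyond x = 0.55 at y below -0.15: swing clear of it
- heel_die_mid (a point): a bystander: loose D-shaped steel strip heel die, 74x64x31 mm, standing on the bench; the point is its centre
- round_die_mid (a point): a bystander: loose round steel strip die, 40x42x35 mm, standing on the bench; the point is its centre
- tape_roll_mid (a point): a bystander: loose roll of black tape lying flat, 62x59x19 mm; the point is its centre

How it is judged:
By the outcome, as a careful person would: the job done as asked, in the order asked, and still so for the second after the job is handed in, with the robot touching nothing.
It also fails if it takes over 122 s, if anything falls off the work surface, if the arm or the gripper's body presses on something with over 40 N, if the wrist force passes 120 N, or if a joint passes its speed limit or range.

## Robot

A 6-joint arm with a two-finger parallel gripper is mounted at the origin on a cart in front of the work surface, level with it; the furniture and walls round the work are solid. World frame = base frame: x ahead of the robot, y to its left, z up, the work surface at z = 0. Lengths are in mm, angles in rad, forces in N, time in s.
With the tool pointing down it reaches from about 250 to 725 mm from the base axis. Payload 4 kg.
Tool frame: the origin (TCP) lies at the very end of the fingers, on their centre line; the grasp point (between the pads) lies behind it (env.hold_point_z is the z of the grasp point in the tool frame, in mm); z points along the fingers, y is the direction in which the jaws open and shut (so a half turn about z gives the same grasp; the last joint's range is limited). The gripper opens to 85 mm and grips with 20 to 120 N. Pads are 22 mm wide; open, the fingers measure 114 mm over their backs; the gripper's body (76 mm by 85 mm) begins 54 mm behind the grasp point. The pads swing forward as they close: fully open they stand 13 mm farther back than shut.
Start: joints at [1.314, 0.241, 0.005, 1.335, 0, 1.571], TCP at [126.991, 483.604, 231.306] pointing down, gripper open.
Joint ranges: [-2.72, 2.72], [-1.05, 1.87], [-1.09, 1.28], [-1.99, 2.15], [-1.42, 1.44], [-3.14, 3.14]. Speed limits (rad/s): [2.79, 2.79, 3.14, 3.14, 3.14, 3.14].

## Interface

Orientations are given as a rotation vector (axis times angle).
In Python, from workcell import env gives the robot as it stands.
- The arm moves only by the shell command python3 -m pendant 'ROWS' [FORCE]. ROWS is JSON, one flat list of numbers, 7 for each row, row after row: the shift along the tool's x, y, z in m, then the turn, a rotation vector about the tool's x, y, z in rad, then the opening, from -1 (shut) to 1 (fully open), so that 0 is half open. In form: [x, y, z, ax, ay, az, grip, x, y, z, ax, ay, az, grip, ...]. A call has 1 to 8 rows; each row shifts and turns the commanded pose from where the row before left it, along the tool's axes as they then stand; what a row does not reach is not made up. A row lasts 1/10 s, in which the tool goes at most 50 mm and 8.59 degrees, less where a joint would pass 70% of its speed; a pose out of reach is approached as far as the arm can. A call with a gripper value outside its range is refused whole. The fingers move at their own pace and stop on an object; FORCE is the grip in N (left out, the last holds). Time passes only in rows, so rows that do not move let the fingers close. It gives the time, the measured TCP pose, the force and the opening at its end, in the units of the state.
- env.read_state(): the state, without advancing time (a new reading comes with each control period).
- env.snapshot(name): name is "scene" or "top" or "wrist"; returns a dict with "frame" (420x560x3 uint8, red, green, blue), "mtx" (3x3 intrinsics, pixels), "world_from_camera" (4x4, takes a point from camera to world coordinates). Camera axes: x right, y up, looking along -z (the intrinsics and any distortion apply to the point x, -y, -z); pixel columns grow to the right and rows downward; lengths in mm; the calibration is good to about 2 mm. A picture is of the moment at which its call begins. There is no depth.
- env.finish_job(): hands the job in, once; it reports no verdict.
Trained networks look in a picture, given as the dict that the camera call returned (one of the last four; its "shot" number tells which), for a name from the list of things; names that differ only in an ending like _2 or _b are one class to them, and where a whole thing is asked for, a point or a joint stands for the part that bears it (a point fixed in the world has none). Each returns a list of dicts, best first, with "score" (0 to 1); they miss things now and then, are a little off and sometimes report something else, mostly with a low value. They report only what shows in the picture. A call takes as long as a camera call.
- env.recognise(picture, target): "rect" ([left, top, right, bottom] in pixels, round what is visible of it).
The state is a dict: "clock": time; "joint_positions": joint angles; "qvel": joint speeds; "effort": joint torques, N m; "tool_pos": TCP position; "tool_rot": TCP orientation; "force": force on the tool from outside, world axes, zero at the start; "torque": the same for the moment, N m; "grip_width": finger opening in mm.
Only numpy, scipy, OpenCV 4.12 (cv2) and the standard library are available. Lean on these libraries where they do the work, as an engineer would, in place of code of your own. Each camera call takes 0.05 s, during which the arm holds its last target.

## Working session

There is one attempt and no reset: what is moved stays moved. The work goes in short steps, Python scripts to look and compute and a shell command to move; the robot and the scene stay as the last step left them, time stands still between calls to the robot, and variables do not carry over. Pictures are saved under pics/ and viewed, and the job is handed in when it is done.

```bash
ls; mkdir -p pics
python3 - <<'E'
from workcell import env
import cv2
print(env.read_state(), env.hold_point_z)
for n in ["scene","top","wrist"]:
    s=env.snapshot(n)
    cv2.imwrite(f"pics/{n}0.png",s["frame"][:,:,::-1])
    print(n,s["mtx"],s["world_from_camera"],[k for k in s if k!="frame"])
    for t in ["red_spacer_mid","blue_spacer_mid","yellow_spacer_mid","red_dock_top","blue_dock_top","heel_die_mid","round_die_mid","tape_roll_mid"]:
        r=env.recognise(s,t)
        print(t,[(round(a["score"],2),[round(v) for v in a["rect"]]) for a in r[:3]])
E
```

```text
pics
{'clock': 0.0, 'joint_positions': array([1.31400778e+00, 2.41407534e-01, 3.68224360e-03, 1.33523042e+00,
       4.06169961e-05, 1.57080506e+00]), 'qvel': array([-0.00021497,  0.0006723 , -0.00060041,  0.00064668, -0.00132228,
        0.00034058]), 'effort': array([ 1.98057032e-04, -3.72315967e+01,  2.52408421e+01,  1.71093555e-02,
        3.28610747e-05,  4.35938134e-06]), 'tool_pos': array([126.80697737, 482.96498657, 230.39969165]), 'tool_rot': array([-0.40222806, -3.11541579,  0.00335553]), 'force': array([-0.82326901, -0.06979984, -0.59949632]), 'torque': array([-0.0556896 , -0.00328392,  0.03844206]), 'grip_width': 85.3185307437266} -18.700000000000003
scene [[435.86767214   0.         276.96419269]
 [  0.         435.86767214 210.7195732 ]
 [  0.           0.           1.        ]] [[ 8.60338385e-01  2.41111611e-01 -4.49091366e-01  1.41015649e+02]
 [-5.09450302e-01  3.77910384e-01 -7.73074467e-01 -5.40572705e+02]
 [-1.66809391e-02  8.93895370e-01  4.47965192e-01  4.65285552e+02]
 [ 0.00000000e+00  0.00000000e+00  0.00000000e+00  1.00000000e+00]] ['mtx', 'world_from_camera'
[... 1082 characters left out ...]
])]
round_die_mid [(0.71, [241, 165, 267, 186])]
tape_roll_mid [(0.82, [372, 231, 406, 265])]
wrist [[290.55048492   0.         276.77379887]
 [  0.         290.55048492 211.6408302 ]
 [  0.           0.           1.        ]] [[ 2.54882427e-01 -9.14961152e-01 -3.12859455e-01  4.58538614e+01]
 [ 9.66971965e-01  2.41036258e-01  8.28658003e-02  5.03653380e+02]
 [-4.08515724e-04 -3.23647358e-01  9.46177690e-01  3.74175491e+02]
 [ 0.00000000e+00  0.00000000e+00  0.00000000e+00  1.00000000e+00]] ['mtx', 'world_from_camera', 'shot']
red_spacer_mid []
blue_spacer_mid []
yellow_spacer_mid []
red_dock_top []
blue_dock_top [(0.62, [92, 403, 114, 420])]
heel_die_mid []
round_die_mid []
tape_roll_mid []
```

View pics/top0.png

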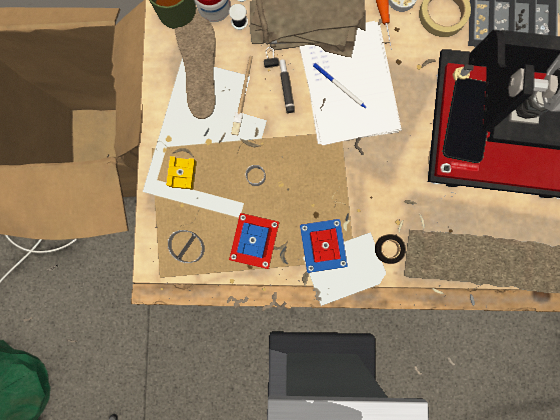

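View pics/scene0.png

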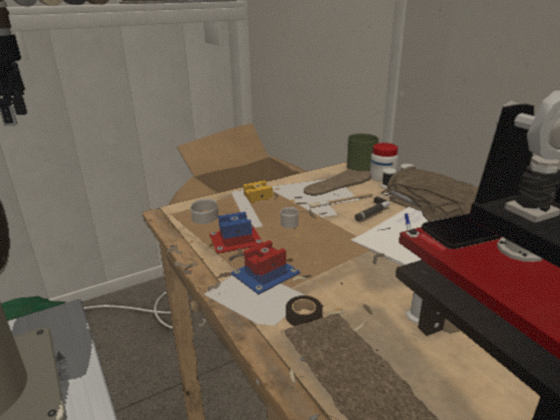

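The top view shows the yellow spacer at (180,172), blue on the red dock at (252,240) and red on the blue dock at (325,245). The round die is at (256,175), the heel die at (186,246) and the tape at (390,248). I'll get rough positions next.

```bash
cat > h.py <<'E'
from workcell import env
import cv2, numpy as np
from scipy.spatial.transform import Rotation as R
def ray(s,px):
    K=s["mtx"];T=s["world_from_camera"]
    px=np.atleast_2d(px).astype(float)
    d=np.c_[(px[:,0]-K[0,2])/K[0,0],-(px[:,1]-K[1,2])/K[1,1],-np.ones(len(px))]
    return T[:3,3],d@T[:3,:3].T
def toplane(s,px,z):
    o,d=ray(s,px); return o+d*((z-o[2])/d[:,2])[:,None]
def proj(s,P):
    T=np.linalg.inv(s["world_from_camera"]);P=np.atleast_2d(P).astype(float)
    c=P@T[:3,:3].T+T[:3,3]; K=s["mtx"]
    return np.c_[K[0,0]*c[:,0]/-c[:,2]+K[0,2],K[1,1]*-c[:,1]/-c[:,2]+K[1,2]]
HSV={"red":[((0,110,60),(9,255,255)),((170,110,60),(180,255,255))],"blue":[((100,90,50),(125,255,255))],"yellow":[((20,110,90),(34,255,255))]}
def mask(s,c):
    h=cv2.cvtColor(s["frame"],cv2.COLOR_RGB2HSV)
    m=sum(cv2.inRange(h,np.array(a),np.array(b)) for a,b in HSV[c])
    return m
def shot(n,name,scale=1):
    s=env.snapshot(n); cv2.imwrite(f"pics/{name}.png",cv2.resize(s["frame"][:,:,::-1],None,fx=scale,fy=scale,interpolation=cv2.INTER_CUBIC)); return s
def yaw():
    st=env.read_state(); Rm=R.from_rotvec(st["tool_rot"]).as_matrix(); return Rm
def delta(p,jaw_deg,cmd=None):
    """tool-frame delta to TCP p (mm), tool down with jaw (tool y) along jaw_deg in world (mod 180, nearest)"""
    st=env.read_state(); Rm=R.from_rotvec(st["tool_rot"]).as_matrix(); pos=st["tool_pos"]
    best=None
    for k in (0,180):
        a=np.radians(jaw_deg+k); y=np.array([np.cos(a),np.sin(a),0]); z=np.array([0,0,-1.]); x=np.cross(y,z)
        Rt=np.c_[x,y,z]; rv=R.from_matrix(Rm.T@Rt).as_rotvec()
        if best is None or np.linalg.norm(rv)<np.linalg.norm(best): best=rv
    d=Rm.T@(np.array(p)-pos)
    print("pos",pos.round(1),"grip",st["grip_width"].round(1),"J",st["joint_positions"].round(2),"F",st["force"].round(1),"t",round(st["clock"],2))
    yy=Rm[:,1]; print("jaw now deg",np.degrees(np.arctan2(yy[1],yy[0])).round(2),"tilt z",Rm[:,2].round(4))
    print("tool delta m",(d/1000).round(4),"turn rad",best.round(4))
E
python3 - <<'E'
from h import *
s=shot("top","top1")
for c,px,z in [("yellow",(180,172),40),("blue",(252,240),52),("red",(325,245),52),("round",(256,175),20),("heel",(186,246),15),("tape",(390,248),10)]:
    print(c,toplane(s,px,z).round(1))
r=cv2.resize(s["frame"][140:290,150:420,::-1],None,fx=2.9,fy=2.9,interpolation=cv2.INTER_CUBIC)
cv2.imwrite("pics/top1c.png",r)
for c,(x0,y0,x1,y1),z in [("yellow",(160,150,205,195),40),("blue",(232,215,272,262),52),("red",(308,225,345,265),52)]:
    m=mask(s,c);mm=np.zeros_like(m);mm[y0:y1,x0:x1]=m[y0:y1,x0:x1]
    ys,xs=np.nonzero(mm);P=toplane(s,np.c_[xs,ys],z)[:,:2].astype(np.float32)
    print(c,cv2.minAreaRect(P),P.mean(0))
E
```

```text
yellow [[597.  342.7  40. ]]
blue [[463.2 194.8  52. ]]
red [[455.8  52.8  52. ]]
round [[596.4 191.7  20. ]]
heel [[450.  330.5  15. ]]
tape [[452.7 -81.9  10. ]]
yellow ((602.1582641601562, 347.1117858886719), (70.08665466308594, 73.0149917602539), 84.48867797851562) [596.17096 341.29758]
blue ((463.75836181640625, 193.86024475097656), (49.82383346557617, 58.762184143066406), 78.07144165039062) [463.59497 193.82457]
red ((456.2361145019531, 53.45549011230469), (58.81229782104492, 50.89630126953125), 9.578226089477539) [455.9308   53.47533]
```

View pics/top1c.png

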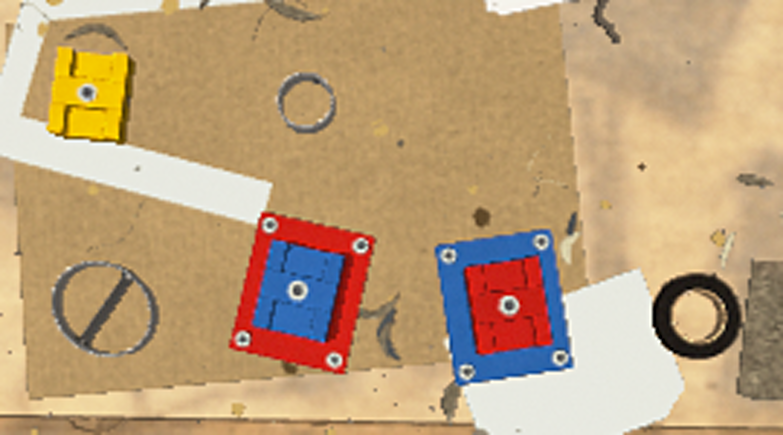

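Run:
```python
from h import *
delta((456,53,190),99.6)
```

```text
Traceback (most recent call last):
  File "h.py", line 33, in delta
    print("pos",pos.round(1),"grip",st["grip_width"].round(1),"J",st["joint_positions"].round(2),"F",st["force"].round(1),"t",round(st["clock"],2))
                                    ^^^^^^^^^^^^^^^^^^^^^^
AttributeError: 'float' object has no attribute 'round'
```

```bash
sed -i 's/st\["grip_width"\].round(1)/round(float(st["grip_width"]),1)/' h.py
cat >> h.py <<'E'
    from scipy.linalg import expm,logm
    T=np.eye(4);T[:3,:3]=R.from_rotvec(best).as_matrix();T[:3,3]=d/1000
    N=max(1,int(np.ceil(max(np.linalg.norm(d)/48,np.degrees(np.linalg.norm(best))/8.3))))
    S=np.real(expm(logm(T)/N)); print("N",N,"per row",S[:3,3].round(4),R.from_matrix(S[:3,:3]).as_rotvec().round(4))
E
python3 - <<'E'
from h import *
delta((456,53,190),99.6)
E
```

```text
pos [127.  483.6 231.3] grip 85.2 J [1.31 0.24 0.   1.34 0.   1.57] F [-0.6 -0.   0. ] t 1.4
jaw now deg 75.29 tilt z [-0.e+00 -1.e-04 -1.e+00]
tool delta m [-0.4276 -0.3329  0.0413] turn rad [-1.000e-04 -0.000e+00 -4.244e-01]
N 12 per row [-0.0298 -0.0344  0.0034] [-0.     -0.     -0.0354]
```

```bash
python3 -m pendant '[-0.0298,-0.0344,0.0034,0,0,-0.0354,1,-0.0298,-0.0344,0.0034,0,0,-0.0354,1,-0.0298,-0.0344,0.0034,0,0,-0.0354,1,-0.0298,-0.0344,0.0034,0,0,-0.0354,1,-0.0298,-0.0344,0.0034,0,0,-0.0354,1,-0.0298,-0.0344,0.0034,0,0,-0.0354,1]'; python3 -m pendant '[-0.0298,-0.0344,0.0034,0,0,-0.0354,1,-0.0298,-0.0344,0.0034,0,0,-0.0354,1,-0.0298,-0.0344,0.0034,0,0,-0.0354,1,-0.0298,-0.0344,0.0034,0,0,-0.0354,1,-0.0298,-0.0344,0.0034,0,0,-0.0354,1,-0.0298,-0.0344,0.0034,0,0,-0.0354,1,0,0,0,0,0,0,1,0,0,0,0,0,0,1]'
python3 - <<'E'
from h import *
s=shot("wrist","w1")
delta((456,53,190),99.6)
t=np.array([[456,53,52],[464,194,52]]);print(proj(s,t).round(1))
E
```

```text
clock: 2.0
tool_pos: [268.9, 249.1, 211.1]
tool_rot: [0.066, 3.14, 0.001]
force: [0.8, 0.1, 1.0]
grip_width: 85.6
clock: 2.8
tool_pos: [455.9, 51.9, 190.0]
tool_rot: [0.259, -3.129, -0.0]
force: [-0.6, 0.4, -0.3]
grip_width: 85.6
pos [455.2  52.6 190.2] grip 85.3 J [ 0.11  0.18 -0.18  1.21  0.   -0.05] F [ 0.4 -0.4  0.6] t 2.85
jaw now deg 99.57 tilt z [-1.4e-03  2.0e-04 -1.0e+00]
tool delta m [-0.0008  0.0003  0.0002] turn rad [ 0.0004 -0.0013 -0.0005]
N 1 per row [-0.0008  0.0003  0.0002] [ 0.0004 -0.0013 -0.0005]
[[279.  200.9]
 [411.  229.4]]
```

View pics/w1.png

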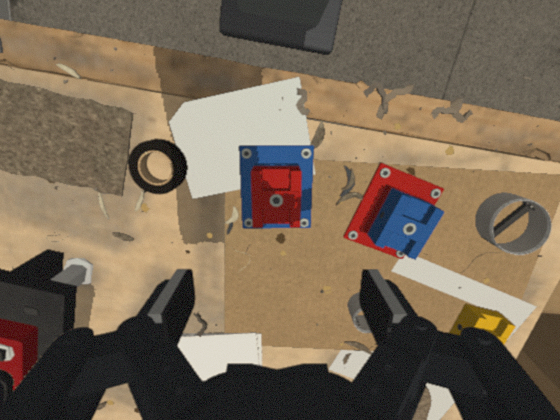

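The wrist view shows the red spacer's centre bolt at about (276,200) and the blue one's at (410,229). I'll zoom in for better accuracy.

Run:
```python
import cv2
f=cv2.imread("pics/w1.png")
cv2.imwrite("pics/w1z.png",cv2.resize(f[135:265,230:450],None,fx=3.6,fy=3.6,interpolation=cv2.INTER_CUBIC))
```

```text
(no output)
```

View pics/w1z.png

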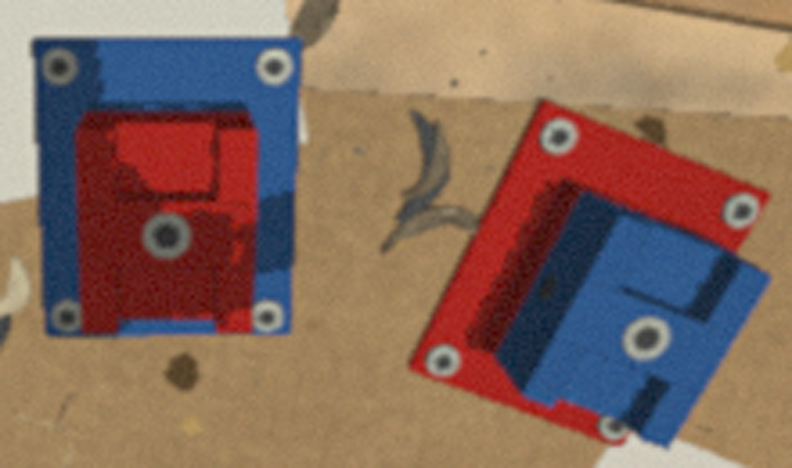

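```bash
cat > m1.py <<'E'
from h import *
s=env.snapshot("wrist"); t=env.snapshot("top")
f=lambda L:np.array(L)/3.6-0.36+[230,135]
g=lambda L:np.array(L)/2.9-0.33+[150,140]
B=f([(60,66),(275,67),(67,317),(267,317)]);Rd=f([(559,136),(740,210),(443,361),(614,427)])
tB=g([(449,255),(541,241),(467,372),(560,357)]); tR=g([(269,225),(361,245),(242,339),(334,359)])
for z in (6,9):
  for n,cam,L in (("blueW",s,B),("redW",s,Rd),("blueT",t,tB),("redT",t,tR)):
    P=toplane(cam,L,z)[:,:2]
    print(z,n,P.mean(0).round(1),np.array(cv2.minAreaRect(P.astype(np.float32))[1]).round(1),round(cv2.minAreaRect(P.astype(np.float32))[2],2))
for z in (50,52,54):
  print(z,"redsp W",toplane(s,f([(168,236)]),z)[0].round(1),"T",toplane(t,g([(509,305)]),z)[0].round(1))
  print(z,"bluesp W",toplane(s,f([(647,339)]),z)[0].round(1),"T",toplane(t,g([(297,290)]),z)[0].round(1))
E
python3 m1.py
```

```text
6 blueW [455.6  50.7] [83.  66.9] 9.52
6 redW [463.3 193.4] [66.3 83.7] 78.19
6 blueT [456.3  52.1] [82.6 65.8] 9.55
6 redT [464.  194.6] [66.6 82.8] 78.05
9 blueW [454.9  50.6] [82.3 66.3] 9.52
9 redW [462.4 191.9] [65.7 82.9] 78.19
9 blueT [456.2  52.3] [82.4 65.6] 9.55
9 redT [463.9 194.4] [66.4 82.6] 78.05
50 redsp W [455.7  51.   50. ] T [456.2  52.3  50. ]
50 bluesp W [463.5 194.1  50. ] T [463.9 194.8  50. ]
52 redsp W [455.1  50.9  52. ] T [456.1  52.4  52. ]
52 bluesp W [462.9 193.   52. ] T [463.9 194.6  52. ]
54 redsp W [454.5  50.8  54. ] T [456.1  52.6  54. ]
54 bluesp W [462.2 191.9  54. ] T [463.8 194.5  54. ]
```

```bash
python3 -m pendant '[0,0.0005,0.048,0,0,0,1,0,0,0.048,0,0,0,1,0,0,0.04,0,0,0,1,0,0,0.02,0,0,0,1,0,0,0.013,0,0,0,1,0,0,0,0,0,0,1]'
python3 - <<'E'
from h import *
s=shot("scene","s2"); f=s["frame"][150:320,150:370,::-1]; cv2.imwrite("pics/s2z.png",cv2.resize(f,None,fx=3.5,fy=3.5,interpolation=cv2.INTER_CUBIC))
delta((455.7,51.5,21),99.53)
E
```

```text
clock: 3.55
tool_pos: [453.3, 54.1, 20.1]
tool_rot: [0.267, -3.126, 0.0]
force: [-0.3, 0.3, -0.0]
grip_width: 85.0
pos [454.5  54.1  21.3] grip 85.9 J [ 0.12  0.37 -0.43  0.78  0.   -0.05] F [1.  0.5 0.2] t 3.6
jaw now deg 99.75 tilt z [-1.7e-03 -1.0e-04 -1.0e+00]
tool delta m [-0.0008 -0.0028  0.0003] turn rad [ 0.0002 -0.0017  0.0038]
N 1 per row [-0.0008 -0.0028  0.0003] [ 0.0002 -0.0017  0.0038]
```

View pics/s2z.png

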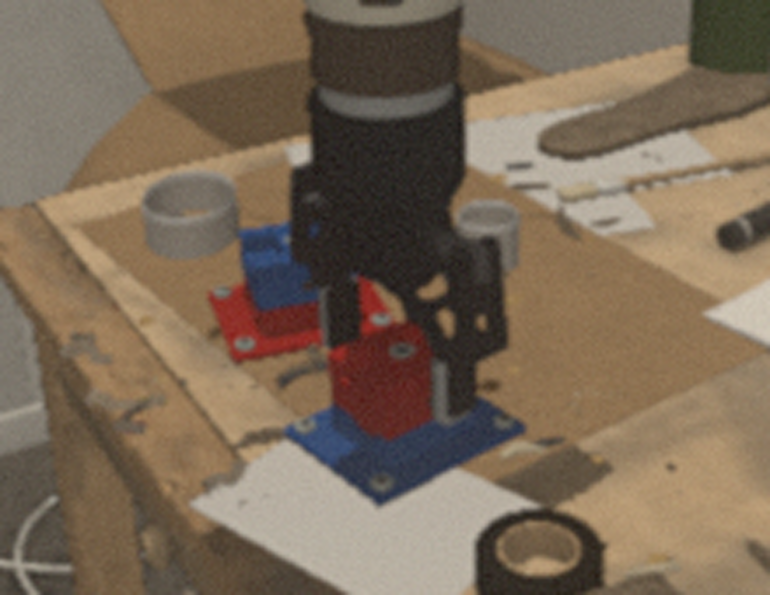

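The open fingers straddle the red spacer and sit clear of the bolts. I'll correct the 2.5 mm offset and close.

```bash
python3 -m pendant '[-0.0005,-0.0025,0,0,0,0.003,1,0,0,0,0,0,0,0,0,0,0,0,0,0,-0.5,0,0,0,0,0,0,-0.6,0,0,0,0,0,0,-0.6]' 60
python3 -m pendant '[0,0,0,0,0,0,-0.6,0,0,0,0,0,0,-0.6]'
python3 - <<'E'
from h import *
delta((455.7,51.5,21),99.53)
E
```

```text
clock: 4.1
tool_pos: [457.5, 51.0, 22.6]
tool_rot: [-0.259, 3.129, 0.001]
force: [-0.5, 0.4, 5.6]
grip_width: 49.4
clock: 4.3
tool_pos: [457.5, 51.0, 22.6]
tool_rot: [-0.259, 3.129, 0.001]
force: [-1.8, 1.7, 5.6]
grip_width: 49.0
pos [457.5  51.   22.6] grip 49.0 J [ 0.11  0.37 -0.42  0.78  0.   -0.05] F [-1.8  1.7  5.6] t 4.3
jaw now deg 99.45 tilt z [ 2.1e-03  7.0e-04 -1.0e+00]
tool delta m [0.0017 0.0008 0.0016] turn rad [ 0.0004  0.0022 -0.0014]
N 1 per row [0.0017 0.0008 0.0016] [ 0.0004  0.0022 -0.0014]
```

```bash
python3 -m pendant '[0,0,-0.01,0,0,0,-0.6,0,0,-0.02,0,0,0,-0.6,0,0,-0.03,0,0,0,-0.6,0,0,-0.03,0,0,0,-0.6,0,0,0,0,0,0,-0.6]'
python3 - <<'E'
from h import *
delta((590,77,110),90)
s=shot("scene","s3"); f=s["frame"][150:320,150:370,::-1]; cv2.imwrite("pics/s3z.png",cv2.resize(f,None,fx=3.5,fy=3.5,interpolation=cv2.INTER_CUBIC))
E
```

```text
clock: 4.8
tool_pos: [459.7, 51.0, 115.7]
tool_rot: [-0.258, 3.123, 0.0]
force: [0.9, 0.5, -2.3]
grip_width: 49.1
pos [459.7  51.  115.7] grip 49.1 J [ 0.11  0.25 -0.3   1.01 -0.   -0.05] F [ 0.9  0.5 -2.3] t 4.8
jaw now deg 99.44 tilt z [ 8.1e-03  8.0e-04 -1.0e+00]
tool delta m [-0.1328  0.0043  0.0068] turn rad [0.0002 0.0081 0.1648]
N 3 per row [-0.0442  0.0039  0.0021] [0.0001 0.0027 0.0549]
```

View pics/s3z.png

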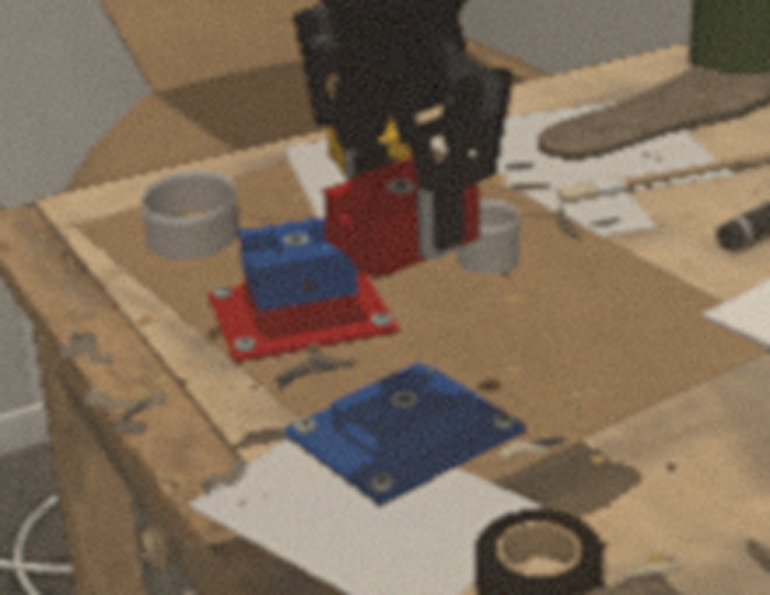

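The red spacer is lifted and the blue dock is bare. Next I'll carry it to the free spot.

```bash
python3 -m pendant '[-0.044,0.004,0.001,0,0,0.055,-0.6,-0.044,0.004,0.001,0,0,0.055,-0.6,-0.044,0.004,0.001,0,0,0.055,-0.6,0,0,0.04,0,0,0,-0.6,0,0,0.03,0,0,0,-0.6,0,0,0.014,0,0,0,-0.6,0,0,0,0,0,0,-0.6,0,0,0,0,0,0,-0.6]'
python3 - <<'E'
from h import *
delta((590,77,9.5),90)
E
```

```text
clock: 5.65
tool_pos: [585.4, 76.9, 23.4]
tool_rot: [-0.0, -3.139, 0.001]
force: [0.6, -0.2, -2.9]
grip_width: 49.1
pos [585.4  76.9  23.4] grip 49.1 J [ 0.13  0.58 -0.05  0.94 -0.    0.13] F [ 0.6 -0.2 -2.9] t 5.65
jaw now deg 90.0 tilt z [-2.7e-03 -4.0e-04 -1.0e+00]
tool delta m [-0.0047  0.0001  0.0138] turn rad [-0.0004 -0.0027 -0.0001]
N 1 per row [-0.0047  0.0001  0.0138] [-0.0004 -0.0027 -0.0001]
```

```bash
python3 -m pendant '[0,0,0.008,0,0,0,-0.6,0,0,0.003,0,0,0,-0.6,0,0,0,0,0,0,-0.6,0,0,0,0,0,0,-0.6]'; python3 -m pendant '[0,0,0.0015,0,0,0,-0.6,0,0,0,0,0,0,-0.6,0,0,0,0,0,0,-0.6]'; python3 -m pendant '[0,0,0.001,0,0,0,-0.6,0,0,0,0,0,0,-0.6,0,0,0,0,0,0,-0.6]'
```

```text
clock: 6.05
tool_pos: [586.6, 77.2, 14.0]
tool_rot: [-0.0, 3.141, 0.0]
force: [0.2, -0.4, -2.8]
grip_width: 49.1
clock: 6.35
tool_pos: [586.5, 77.2, 12.1]
tool_rot: [-0.0, 3.141, 0.0]
force: [-0.4, -1.0, -2.9]
grip_width: 49.1
clock: 6.65
tool_pos: [586.3, 77.1, 10.9]
tool_rot: [-0.0, -3.141, 0.0]
force: [0.6, -0.4, -2.7]
grip_width: 49.2
```

```bash
python3 -m pendant '[0,0,0.001,0,0,0,-0.6,0,0,0,0,0,0,-0.6,0,0,0,0,0,0,-0.6]';python3 -m pendant '[0,0,0.001,0,0,0,-0.6,0,0,0,0,0,0,-0.6,0,0,0,0,0,0,-0.6]'
```

```text
clock: 6.95
tool_pos: [586.5, 77.2, 10.6]
tool_rot: [-0.0, 3.141, 0.0]
force: [-2.8, -0.4, 4.0]
grip_width: 49.2
clock: 7.25
tool_pos: [586.5, 77.2, 10.6]
tool_rot: [-0.0, 3.141, 0.0]
force: [-5.0, -0.2, 9.1]
grip_width: 48.9
```

Contact is at TCP z 10.6. I'll release, rise and move over the blue spacer.

```bash
python3 -m pendant '[0,0,-0.001,0,0,0,0,0,0,0,0,0,0,1,0,0,0,0,0,0,1,0,0,0,0,0,0,1,0,0,-0.02,0,0,0,1,0,0,-0.04,0,0,0,1,0,0,-0.04,0,0,0,1,0,0,-0.04,0,0,0,1]'
python3 - <<'E'
from h import *
delta((463.4,194,190),78.1)
E
```

```text
clock: 8.05
tool_pos: [586.2, 77.1, 151.0]
tool_rot: [0.0, -3.141, 0.0]
force: [1.2, 1.5, 0.0]
grip_width: 85.3
pos [586.2  77.1 151. ] grip 85.3 J [ 0.13  0.46  0.12  1.22 -0.    0.13] F [1.2 1.5 0. ] t 8.05
jaw now deg 90.0 tilt z [-6.e-04 -1.e-04 -1.e+00]
tool delta m [ 0.1228  0.1169 -0.0389] turn rad [-2.000e-04 -6.000e-04  2.077e-01]
N 4 per row [ 0.0329  0.0268 -0.0097] [-0.     -0.0002  0.0519]
```

```bash
python3 -m pendant '[0.0329,0.0268,-0.0097,0,0,0.0519,1,0.0329,0.0268,-0.0097,0,0,0.0519,1,0.0329,0.0268,-0.0097,0,0,0.0519,1,0.0329,0.0268,-0.0097,0,0,0.0519,1,0,0,0,0,0,0,1,0,0,0,0,0,0,1]'
python3 - <<'E'
from h import *
s=shot("wrist","w3")
f=s["frame"][:,:,::-1]
delta((463.4,194,36),78.1)
print(proj(s,[[463.4,194,52],[455.7,51.5,22],[586,77,40]]).round(1))
E
```

```text
clock: 8.65
tool_pos: [463.7, 194.9, 189.2]
tool_rot: [0.321, 3.124, 0.0]
force: [1.2, -0.9, 0.1]
grip_width: 85.1
pos [464.1 194.1 188.8] grip 85.4 J [ 0.4   0.27 -0.07  1.23 -0.    0.6 ] F [ 0.8 -0.1  0.1] t 8.7
jaw now deg 78.16 tilt z [ 8.e-04 -2.e-04 -1.e+00]
tool delta m [ 0.0007 -0.0003  0.1528] turn rad [-0.      0.0008  0.0011]
N 4 per row [ 0.0002 -0.0001  0.0382] [-0.      0.0002  0.0003]
[[277.2 199.9]
 [152.  210.7]
 [202.9 311.6]]
```

View pics/w3.png

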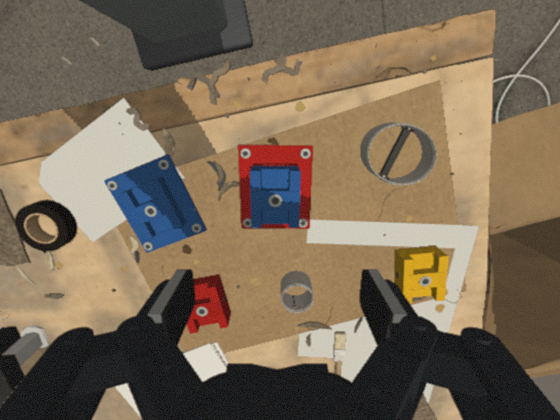

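```bash
python3 -m pendant '[0,-0.0005,0.048,0,0,0,1,0,0,0.048,0,0,0,1,0,0,0.04,0,0,0,1,0,0,0.02,0,0,0,1,0,0,0.012,0,0,0,1,0,0,0,0,0,0,1,0,0,0,0,0,0,1]'
python3 - <<'E'
from h import *
delta((463.4,193.5,21),78.1)
E
```

```text
clock: 9.4
tool_pos: [464.8, 193.4, 21.4]
tool_rot: [0.327, 3.123, 0.001]
force: [0.2, 0.5, -0.1]
grip_width: 85.7
pos [464.8 193.4  21.4] grip 85.7 J [ 0.39  0.44 -0.31  0.82 -0.    0.6 ] F [ 0.2  0.5 -0.1] t 9.4
jaw now deg 78.05 tilt z [ 1.1e-03  4.0e-04 -1.0e+00]
tool delta m [ 0.0014 -0.0002  0.0004] turn rad [ 0.0006  0.001  -0.0009]
N 1 per row [ 0.0014 -0.0002  0.0004] [ 0.0006  0.001  -0.0009]
```

```bash
python3 -m pendant '[0.001,0,0,0,0,0,1,0,0,0,0,0,0,0,0,0,0,0,0,0,-0.5,0,0,0,0,0,0,-0.6,0,0,0,0,0,0,-0.6,0,0,0,0,0,0,-0.6,0,0,0,0,0,0,-0.6]' 60
python3 -m pendant '[0,0,-0.01,0,0,0,-0.6,0,0,-0.02,0,0,0,-0.6,0,0,-0.03,0,0,0,-0.6,0,0,-0.03,0,0,0,-0.6,0,0,0,0,0,0,-0.6,0,0,0,0,0,0,-0.6]'
python3 - <<'E'
from h import *
delta((455.7,51.5,110),99.53)
E
```

```text
clock: 10.1
tool_pos: [463.4, 194.1, 21.9]
tool_rot: [0.325, 3.123, 0.001]
force: [-1.0, -0.5, 4.5]
grip_width: 49.2
clock: 10.7
tool_pos: [462.7, 193.9, 111.2]
tool_rot: [0.325, 3.124, 0.001]
force: [0.7, 0.3, -3.8]
grip_width: 49.2
pos [462.7 193.9 111.2] grip 49.2 J [ 0.4   0.33 -0.2   1.04  0.    0.6 ] F [ 0.7  0.3 -3.8] t 10.7
jaw now deg 78.11 tilt z [ 9.e-04  4.e-04 -1.e+00]
tool delta m [-0.0224 -0.1408  0.0011] turn rad [ 0.0005  0.0009 -0.3739]
N 3 per row [-0.0016 -0.0477  0.0004] [ 0.0002  0.0003 -0.1246]
```

```bash
python3 -m pendant '[-0.0016,-0.0477,0,0,0,-0.1246,-0.6,-0.0016,-0.0477,0,0,0,-0.1246,-0.6,-0.0016,-0.0477,0,0,0,-0.1246,-0.6,0,0,0,0,0,0,-0.6,0,0,0,0,0,0,-0.6,0,0,0,0,0,0,-0.6]'
python3 - <<'E'
from h import *
delta((455.7,51.5,45),99.53)
s=shot("wrist","w4");cv2.imwrite("pics/w4z.png",cv2.resize(s["frame"][100:300,160:400,::-1],None,fx=3,fy=3,interpolation=cv2.INTER_CUBIC))
E
```

```text
clock: 11.3
tool_pos: [454.7, 53.9, 109.8]
tool_rot: [0.252, -3.129, -0.001]
force: [0.3, 0.6, -2.4]
grip_width: 49.3
pos [454.7  53.9 109.8] grip 49.3 J [ 0.12  0.25 -0.31  1.01  0.   -0.04] F [ 0.3  0.6 -2.4] t 11.3
jaw now deg 99.22 tilt z [-2.3e-03  2.0e-04 -1.0e+00]
tool delta m [-0.0007 -0.0025  0.0648] turn rad [ 0.0006 -0.0022 -0.0054]
N 2 per row [-0.0003 -0.0013  0.0324] [ 0.0003 -0.0011 -0.0027]
```

View pics/w4z.png

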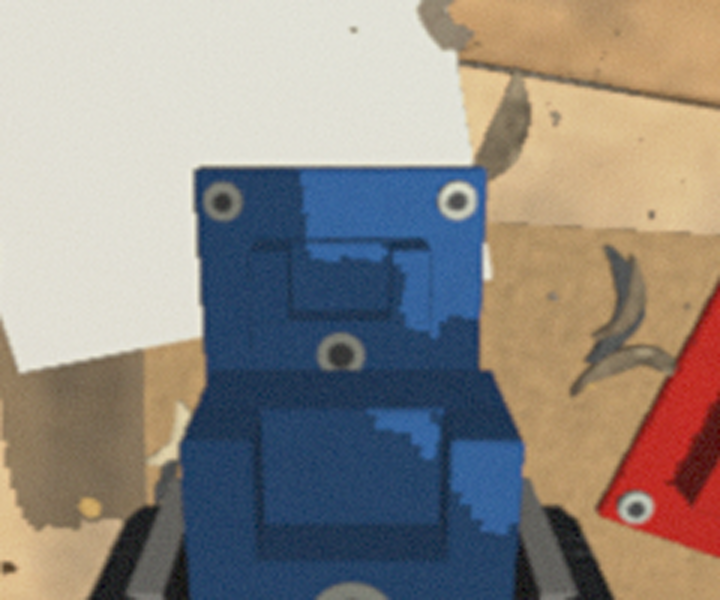

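Run:
```python
from h import *
s=env.snapshot("wrist")
st=env.read_state();Rm=R.from_rotvec(st["tool_rot"]).as_matrix()
for p,z in (((160+340/3-.33,100+354/3-.33),22),((160+222/3-.33,100+202/3-.33),8),((160+457/3-.33,100+201/3-.33),8),((160+352/3-.33,100+600/3),110+14.5+15)):
    P=toplane(s,[p],z)[0];print(P.round(1),"tool",(Rm.T@(P-st["tool_pos"])).round(1))
print(st["tool_pos"])
f=s["frame"][230:400,180:380,::-1];cv2.imwrite("pics/w5z.png",cv2.resize(f,None,fx=4,fy=3.5,interpolation=cv2.INTER_CUBIC))
```

```text
[455.8  50.   22. ] tool [-0.  -4.6 88.2]
[421.1  10.6   8. ] tool [ 40.6 -37.8 102.2]
[410.2  76.    8. ] tool [ 40.7  28.5 102.3]
[452.9  52.8 139.5] tool [  2.5  -1.3 -29.3]
[455.12262941  54.49766862 110.19809901]
```

View pics/w5z.png

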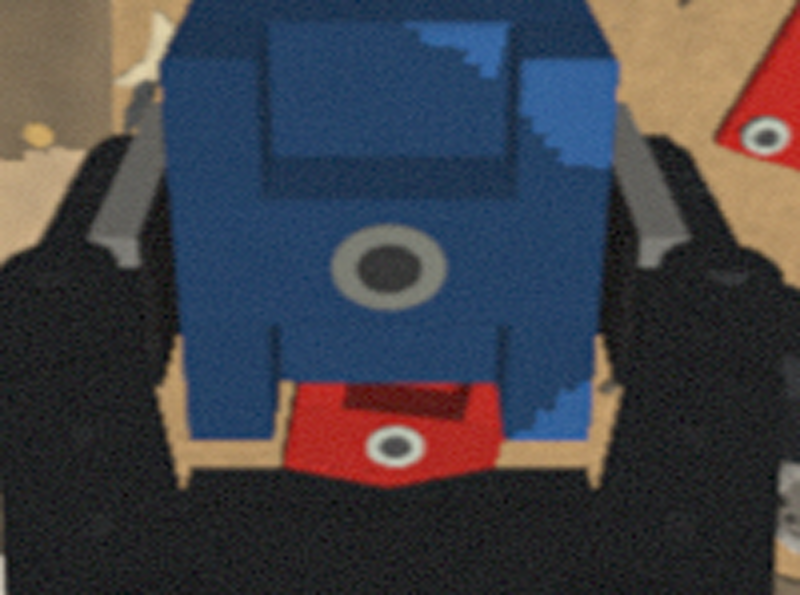

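Run:
```python
from h import *
s=env.snapshot("wrist")
st=env.read_state();Rm=R.from_rotvec(st["tool_rot"]).as_matrix()
for z in (139.5,141.5):
    P=toplane(s,[(276.9,306.2)],z)[0];print(P.round(1),"tool",(Rm.T@(P-st["tool_pos"])).round(1))
```

```text
[456.5  53.6 139.5] tool [ -1.1  -1.2 -29.1]
[455.   53.3 141.5] tool [  0.4  -1.2 -31.1]
```

```bash
python3 -m pendant '[0,-0.003,0.03,0,0,0,-0.6,0,0,0.03,0,0,0,-0.6,0,0,0.012,0,0,0,-0.6,0,0,0,0,0,0,-0.6,0,0,0,0,0,0,-0.6]'
python3 -m pendant '[0,0,0.004,0,0,0,-0.6,0,0,0.003,0,0,0,-0.6,0,0,0,0,0,0,-0.6,0,0,0,0,0,0,-0.6]'
python3 - <<'E'
from h import *
delta((455.7,51.5,21.9),99.53)
s=shot("scene","s5"); f=s["frame"][200:320,180:340,::-1]; cv2.imwrite("pics/s5z.png",cv2.resize(f,None,fx=4.5,fy=4.5,interpolation=cv2.INTER_CUBIC))
E
```

```text
clock: 11.95
tool_pos: [456.2, 51.2, 39.0]
tool_rot: [0.255, -3.131, -0.0]
force: [-0.2, 0.5, -2.7]
grip_width: 49.0
clock: 12.35
tool_pos: [456.2, 50.5, 32.1]
tool_rot: [-0.253, 3.131, 0.0]
force: [0.3, -0.7, -2.8]
grip_width: 49.2
pos [456.2  50.5  32.1] grip 49.2 J [ 0.11  0.36 -0.41  0.8   0.   -0.05] F [ 0.3 -0.7 -2.8] t 12.35
jaw now deg 99.23 tilt z [ 5.e-04  1.e-04 -1.e+00]
tool delta m [0.0004 0.0011 0.0102] turn rad [-0.      0.0005 -0.0052]
N 1 per row [0.0004 0.0011 0.0102] [-0.      0.0005 -0.0052]
```

View pics/s5z.png

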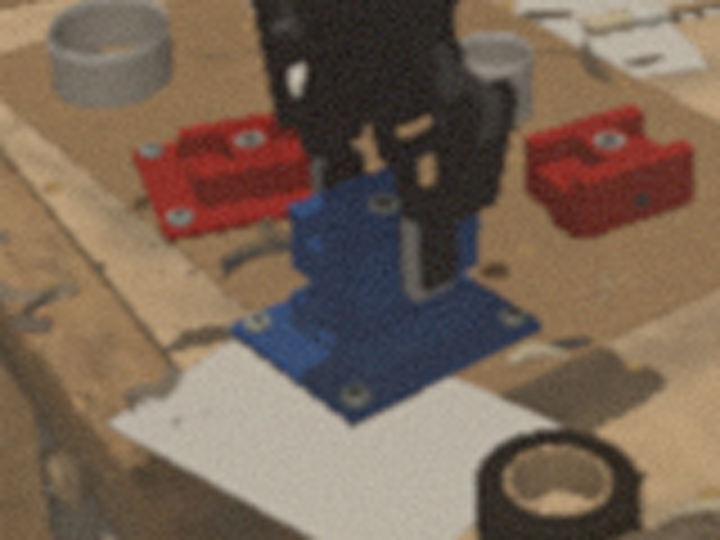

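```bash
python3 -m pendant '[0,0.0003,0.003,0,0,-0.003,-0.6,0,0,0.002,0,0,0,-0.6,0,0,0,0,0,0,-0.6]'
python3 -m pendant '[0,0,0.002,0,0,0,-0.6,0,0,0.0015,0,0,0,-0.6,0,0,0,0,0,0,-0.6]'
```

```text
clock: 12.7
tool_pos: [455.6, 50.7, 26.4]
tool_rot: [0.257, -3.13, 0.0]
force: [-0.0, -0.0, -2.5]
grip_width: 49.2
clock: 13.0
tool_pos: [455.8, 50.8, 23.0]
tool_rot: [0.258, -3.13, -0.0]
force: [0.1, 0.4, -1.4]
grip_width: 48.9
```

```bash
python3 -m pendant '[0,0,0.001,0,0,0,-0.6,0,0,0,0,0,0,-0.6,0,0,0,0,0,0,-0.6]'
python3 -m pendant '[0,0,0.001,0,0,0,-0.6,0,0,0,0,0,0,-0.6,0,0,0,0,0,0,-0.6]'
```

```text
clock: 13.3
tool_pos: [456.0, 50.8, 22.3]
tool_rot: [-0.258, 3.131, 0.0]
force: [0.2, -0.3, -2.6]
grip_width: 49.0
clock: 13.6
tool_pos: [456.2, 50.8, 21.9]
tool_rot: [-0.257, 3.13, 0.0]
force: [-1.6, -0.3, 4.6]
grip_width: 49.0
```

Contact came at z 21.9, the same height as when it was gripped in its seat, so blue is seated. Releasing and heading for red.

```bash
python3 -m pendant '[0,0,0,0,0,0,0,0,0,0,0,0,0,1,0,0,0,0,0,0,1,0,0,0,0,0,0,1,0,0,-0.02,0,0,0,1,0,0,-0.04,0,0,0,1,0,0,-0.048,0,0,0,1,0,0,0,0,0,0,1]'
python3 - <<'E'
from h import *
s=shot("scene","s6"); f=s["frame"][200:320,180:340,::-1]; cv2.imwrite("pics/s6z.png",cv2.resize(f,None,fx=4.5,fy=4.5,interpolation=cv2.INTER_CUBIC))
delta((586.4,77.2,130),90)
E
```

```text
clock: 14.4
tool_pos: [460.8, 51.3, 135.3]
tool_rot: [-0.257, 3.119, 0.001]
force: [0.4, -0.6, -1.2]
grip_width: 85.6
pos [459.1  51.1 132.6] grip 85.7 J [ 0.11  0.23 -0.28  1.05 -0.   -0.05] F [ 0.2 -0.  -0.5] t 14.45
jaw now deg 99.41 tilt z [ 8.2e-03  9.0e-04 -1.0e+00]
tool delta m [-0.1298  0.0049  0.0036] turn rad [0.0002 0.0083 0.1642]
N 3 per row [-0.0432  0.004   0.0011] [0.0001 0.0028 0.0547]
```

View pics/s6z.png

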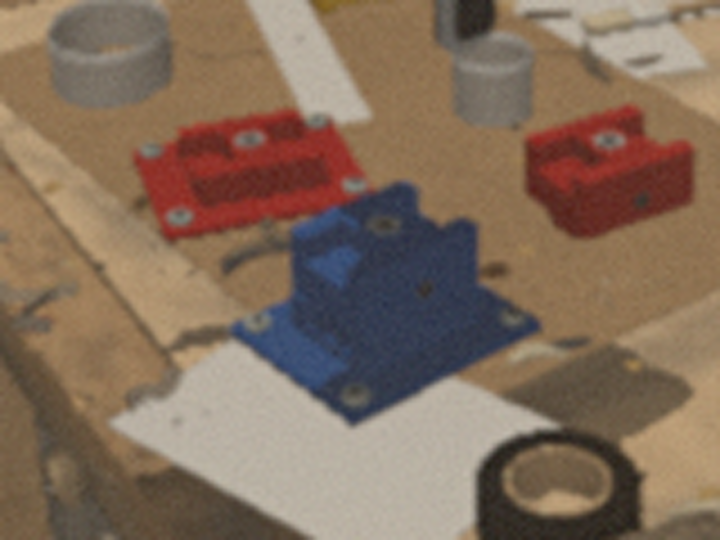

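```bash
python3 -m pendant '[-0.0438,0.0039,0,0,0,0.0549,1,-0.0438,0.0039,0,0,0,0.0549,1,-0.0438,0.0039,0,0,0,0.0549,1,0,0,0.03,0,0,0,1,0,0,0,0,0,0,1,0,0,0,0,0,0,1]'
python3 - <<'E'
from h import *
delta((586.4,77.2,11.5),90)
E
```

```text
clock: 15.05
tool_pos: [582.8, 76.4, 97.0]
tool_rot: [-0.001, -3.135, 0.001]
force: [-0.2, -0.4, 0.6]
grip_width: 85.2
pos [582.8  76.4  97. ] grip 85.2 J [ 0.13  0.5   0.03  1.1  -0.    0.13] F [-0.2 -0.4  0.6] t 15.05
jaw now deg 89.97 tilt z [-6.1e-03 -8.0e-04 -1.0e+00]
tool delta m [-0.0041  0.0009  0.0854] turn rad [-0.0008 -0.0061 -0.0005]
N 2 per row [-0.002   0.0004  0.0427] [-0.0004 -0.0031 -0.0002]
```

```bash
python3 -m pendant '[0,0,0.04,0,0,0,1,0,0,0.03,0,0,0,1,0,0,0.014,0,0,0,1,0,0,0,0,0,0,1,0,0,0,0,0,0,1,0,0,0,0,0,0,1]'
python3 - <<'E'
from h import *
delta((586.4,77.2,11.5),90)
E
```

```text
clock: 15.65
tool_pos: [586.8, 76.9, 17.5]
tool_rot: [0.001, 3.138, 0.001]
force: [0.2, -0.8, 0.7]
grip_width: 85.6
pos [586.8  76.9  17.5] grip 85.6 J [ 0.13  0.59 -0.06  0.92 -0.    0.13] F [ 0.2 -0.8  0.7] t 15.65
jaw now deg 89.97 tilt z [ 3.8e-03  5.0e-04 -1.0e+00]
tool delta m [0.0004 0.0003 0.006 ] turn rad [ 0.0005  0.0038 -0.0005]
N 1 per row [0.0004 0.0003 0.006 ] [ 0.0005  0.0038 -0.0005]
```

```bash
python3 -m pendant '[0,0,0.005,0,0,0,1,0,0,0,0,0,0,0,0,0,0,0,0,0,-0.5,0,0,0,0,0,0,-0.6,0,0,0,0,0,0,-0.6,0,0,0,0,0,0,-0.6,0,0,0,0,0,0,-0.6]' 60
python3 -m pendant '[0,0,-0.01,0,0,0,-0.6,0,0,-0.025,0,0,0,-0.6,0,0,-0.035,0,0,0,-0.6,0,0,-0.025,0,0,0,-0.6,0,0,0,0,0,0,-0.6,0,0,0,0,0,0,-0.6]'
python3 - <<'E'
from h import *
delta((463.4,193.9,110),78.1)
E
```

```text
clock: 16.35
tool_pos: [585.6, 76.9, 10.8]
tool_rot: [0.001, 3.141, 0.001]
force: [-0.6, 0.7, 4.7]
grip_width: 49.3
clock: 16.95
tool_pos: [584.9, 76.5, 105.1]
tool_rot: [-0.001, -3.141, 0.0]
force: [-0.6, 1.1, -3.4]
grip_width: 49.0
pos [584.9  76.5 105.1] grip 49.0 J [ 0.13  0.5   0.04  1.12 -0.    0.13] F [-0.6  1.1 -3.4] t 16.95
jaw now deg 89.96 tilt z [-2.e-04 -2.e-04 -1.e+00]
tool delta m [ 0.1216  0.1173 -0.0049] turn rad [-2.00e-04 -2.00e-04  2.07e-01]
N 4 per row [ 0.0326  0.0269 -0.0012] [-0.0001 -0.      0.0517]
```

```bash
python3 -m pendant '[0.0326,0.0269,-0.001,0,0,0.0517,-0.6,0.0326,0.0269,-0.001,0,0,0.0517,-0.6,0.0326,0.0269,-0.001,0,0,0.0517,-0.6,0.0326,0.0269,-0.001,0,0,0.0517,-0.6,0,0,0,0,0,0,-0.6,0,0,0,0,0,0,-0.6,0,0,0,0,0,0,-0.6,0,0,0,0,0,0,-0.6]'
python3 - <<'E'
from h import *
delta((463.4,193.9,110),78.1)
s=shot("wrist","w7");cv2.imwrite("pics/w7z.png",cv2.resize(s["frame"][120:350,160:400,::-1],None,fx=3,fy=2.6,interpolation=cv2.INTER_CUBIC))
E
```

```text
clock: 17.75
tool_pos: [464.2, 193.0, 108.6]
tool_rot: [-0.327, -3.124, 0.001]
force: [0.0, 0.9, -1.4]
grip_width: 49.0
pos [464.2 193.  108.6] grip 49.0 J [ 0.39  0.34 -0.2   1.04 -0.    0.6 ] F [ 0.   0.9 -1.4] t 17.75
jaw now deg 78.03 tilt z [-9.e-04 -6.e-04 -1.e+00]
tool delta m [ 0.0009  0.0007 -0.0014] turn rad [-0.0008 -0.0008 -0.0012]
N 1 per row [ 0.0009  0.0007 -0.0014] [-0.0008 -0.0008 -0.0012]
```

View pics/w7z.png

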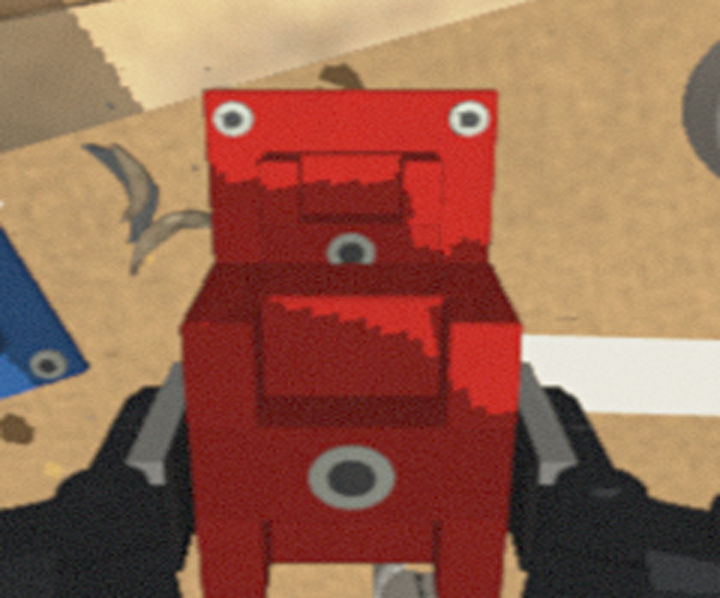

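Run:
```python
from h import *
s=env.snapshot("wrist")
st=env.read_state();Rm=R.from_rotvec(st["tool_rot"]).as_matrix()
f=lambda u,v:(160+u/3-.33,120+v/2.6-.31)
for p,z in ((f(351,251),22),(f(232,119),8),(f(469,118),8),(f(351,478),109+14.2+15)):
    P=toplane(s,[p],z)[0];print(P.round(1),"tool",(Rm.T@(P-st["tool_pos"])).round(1))
```

```text
[462.9 191.7  22. ] tool [ 1.1 -1.6 86.9]
[416.5 167.5   8. ] tool [ 41.4 -34.9 100.9]
[430.1 232.5   8. ] tool [ 41.7  31.5 100.9]
[464.1 191.6 138.2] tool [ -0.1  -1.4 -29.3]
```

```bash
python3 -m pendant '[0.001,0,0.03,0,0,-0.002,-0.6,0,0,0.03,0,0,0,-0.6,0,0,0.01,0,0,0,-0.6,0,0,0,0,0,0,-0.6,0,0,0,0,0,0,-0.6]'
python3 -m pendant '[0,0,0.004,0,0,0,-0.6,0,0,0.003,0,0,0,-0.6,0,0,0,0,0,0,-0.6,0,0,0,0,0,0,-0.6]'
python3 -m pendant '[0,0,0.003,0,0,0,-0.6,0,0,0.002,0,0,0,-0.6,0,0,0,0,0,0,-0.6]'
```

```text
clock: 18.35
tool_pos: [463.7, 194.2, 40.1]
tool_rot: [0.323, 3.124, 0.001]
force: [0.4, 0.4, -2.1]
grip_width: 49.0
clock: 18.75
tool_pos: [462.9, 194.2, 32.6]
tool_rot: [0.322, 3.125, 0.0]
force: [-0.7, 0.4, -2.0]
grip_width: 49.2
clock: 19.05
tool_pos: [462.5, 194.0, 26.9]
tool_rot: [-0.322, -3.124, 0.001]
force: [-0.3, -0.2, -3.6]
grip_width: 49.3
```

```bash
python3 -m pendant '[0,0,0.002,0,0,0,-0.6,0,0,0.001,0,0,0,-0.6,0,0,0,0,0,0,-0.6]'
python3 -m pendant '[0,0,0.001,0,0,0,-0.6,0,0,0,0,0,0,-0.6,0,0,0,0,0,0,-0.6]'
```

```text
clock: 19.35
tool_pos: [462.7, 194.1, 24.1]
tool_rot: [-0.322, -3.125, 0.0]
force: [0.2, -0.3, -2.2]
grip_width: 48.6
clock: 19.65
tool_pos: [462.8, 194.2, 23.3]
tool_rot: [0.322, 3.125, -0.0]
force: [-1.0, -0.1, -2.5]
grip_width: 49.1
```

```bash
python3 -m pendant '[0,0,0.001,0,0,0,-0.6,0,0,0,0,0,0,-0.6,0,0,0,0,0,0,-0.6]'
```

```text
clock: 19.95
tool_pos: [463.0, 194.2, 22.8]
tool_rot: [0.322, 3.124, 0.0]
force: [-1.7, -0.7, 3.1]
grip_width: 49.2
```

Contact at z 22.8 is the expected height, so red is seated. I'll release and head over yellow.

```bash
python3 -m pendant '[0,0,0,0,0,0,0,0,0,0,0,0,0,1,0,0,0,0,0,0,1,0,0,0,0,0,0,1,0,0,-0.02,0,0,0,1,0,0,-0.048,0,0,0,1,0,0,-0.048,0,0,0,1,0,0,-0.048,0,0,0,1]'
python3 - <<'E'
from h import *
s=shot("scene","s8"); f=s["frame"][160:320,180:340,::-1]; cv2.imwrite("pics/s8z.png",cv2.resize(f,None,fx=4,fy=3.7,interpolation=cv2.INTER_CUBIC))
delta((590,340,190),84)
E
```

```text
clock: 20.75
tool_pos: [462.5, 194.0, 187.8]
tool_rot: [-0.322, -3.124, 0.0]
force: [1.4, 1.5, -0.3]
grip_width: 85.4
pos [466.8 195.8 196.6] grip 85.3 J [ 0.4   0.26 -0.06  1.24  0.    0.6 ] F [2.4 0.1 5.1] t 20.8
jaw now deg 78.24 tilt z [ 0.013   0.0055 -0.9999]
tool delta m [-0.0911  0.1662  0.009 ] turn rad [ 0.0074  0.012  -0.1006]
N 4 per row [-0.0243  0.0407  0.002 ] [ 0.0019  0.003  -0.0252]
```

View pics/s8z.png

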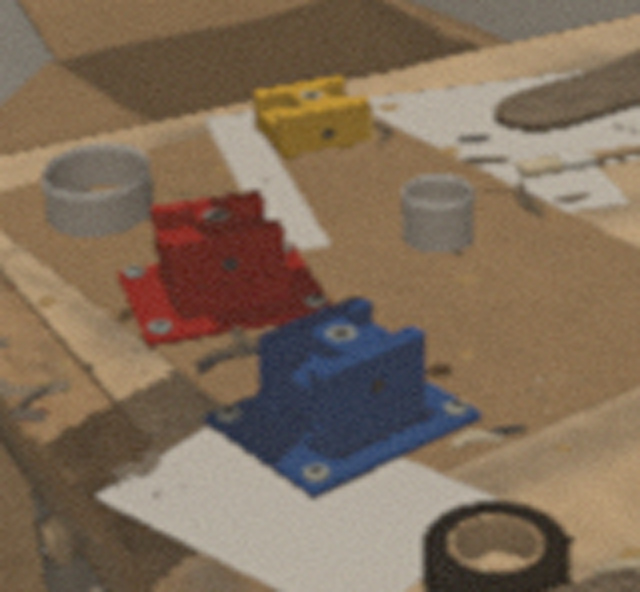

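Both spacers sit down on their own docks. Before reaching for yellow I'll check how high the cardboard box stands.

Run:
```python
from h import *
s=shot("scene","s9"); t=shot("top","t9"); w=shot("wrist","w9")
a=cv2.resize(s["frame"][100:240,130:330,::-1],(400,280),interpolation=cv2.INTER_CUBIC)
b=cv2.resize(t["frame"][0:280,0:200,::-1],(400,560),interpolation=cv2.INTER_CUBIC)
c=cv2.resize(w["frame"][:,:,::-1],(400,300))
cv2.imwrite("pics/c9.png",np.hstack([np.vstack([a,c])[:560],b]))
```

```text
(no output)
```

View pics/c9.png

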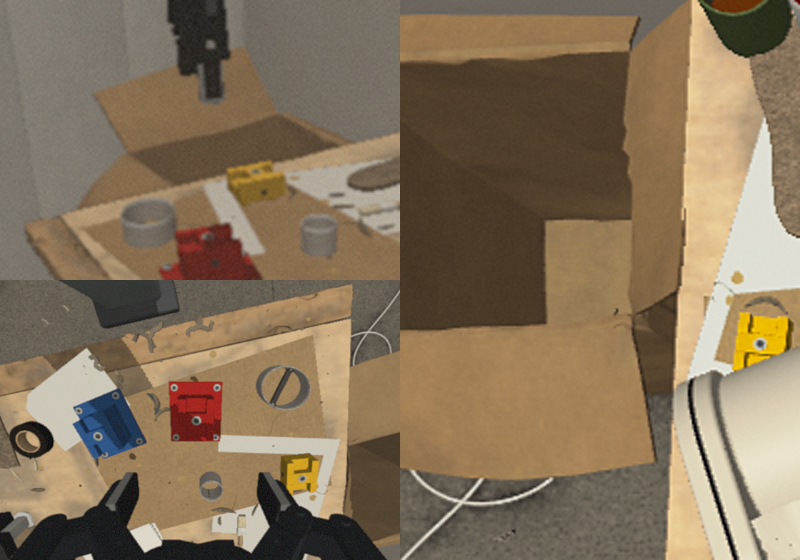

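Run:
```python
from h import *
delta((592,341,180),84)
```

```text
pos [463.9 194.6 187.7] grip 85.2 J [ 0.4   0.27 -0.08  1.22  0.    0.6 ] F [-0.1  0.1  0.4] t 20.95
jaw now deg 78.23 tilt z [ 0.0036  0.0015 -1.    ]
tool delta m [-0.0956  0.1695  0.0084] turn rad [ 0.0021  0.0033 -0.1006]
N 5 per row [-0.0205  0.0331  0.0016] [ 0.0004  0.0007 -0.0201]
```

```bash
python3 -m pendant '[-0.0207,0.0331,0.0015,0,0,-0.0201,1,-0.0207,0.0331,0.0015,0,0,-0.0201,1,-0.0207,0.0331,0.0015,0,0,-0.0201,1,-0.0207,0.0331,0.0015,0,0,-0.0201,1,-0.0207,0.0331,0.0015,0,0,-0.0201,1,0,0,0,0,0,0,1,0,0,0,0,0,0,1,0,0,0,0,0,0,1]'
python3 - <<'E'
from h import *
delta((597,342.5,100),84)
s=shot("wrist","w10");cv2.imwrite("pics/w10z.png",cv2.resize(s["frame"][130:330,160:400,::-1],None,fx=3.3,fy=3,interpolation=cv2.INTER_CUBIC))
print(proj(s,[[597,342.7,40]]))
E
```

```text
clock: 21.75
tool_pos: [591.0, 339.3, 177.3]
tool_rot: [-0.165, -3.135, 0.003]
force: [0.7, 0.5, 0.8]
grip_width: 85.4
pos [591.  339.3 177.3] grip 85.4 J [ 0.52  0.64  0.48  1.42 -0.    0.63] F [0.7 0.5 0.8] t 21.75
jaw now deg 83.97 tilt z [-0.0028 -0.0018 -1.    ]
tool delta m [-0.0058  0.004   0.0773] turn rad [-0.0021 -0.0026 -0.0006]
N 2 per row [-0.0029  0.002   0.0386] [-0.001  -0.0013 -0.0003]
[[282.36322877 205.96150442]]
```

View pics/w10z.png

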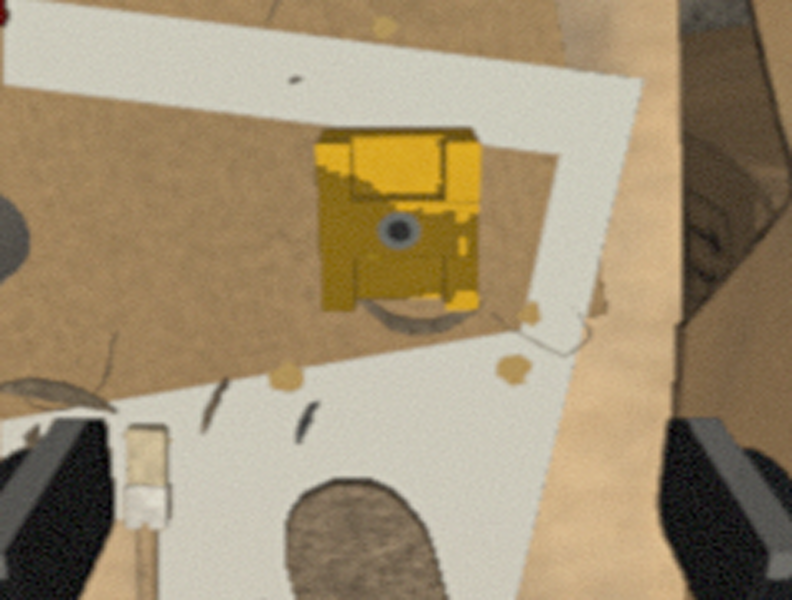

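```bash
python3 -m pendant '[-0.0055,0.0035,0.04,0,0,0,1,0,0,0.045,0,0,0,1,0,0,0.04,0,0,0,1,0,0,0.025,0,0,0,1,0,0,0,0,0,0,1,0,0,0,0,0,0,1,0,0,0,0,0,0,1]'
python3 - <<'E'
from h import *
delta((597,342.3,11),84)
s=shot("wrist","w11");cv2.imwrite("pics/w11.png",s["frame"][:,:,::-1])
E
```

```text
clock: 22.5
tool_pos: [599.6, 343.9, 32.1]
tool_rot: [0.165, 3.133, 0.004]
force: [-0.5, -0.0, 0.1]
grip_width: 85.3
pos [599.6 343.9  32.1] grip 85.3 J [0.52 0.75 0.29 1.11 0.   0.63] F [-0.5 -0.   0.1] t 22.5
jaw now deg 83.97 tilt z [ 0.0045  0.0026 -1.    ]
tool delta m [ 0.0025 -0.0019  0.0211] turn rad [ 0.003   0.0042 -0.0006]
N 1 per row [ 0.0025 -0.0019  0.0211] [ 0.003   0.0042 -0.0006]
```

View pics/w11.png

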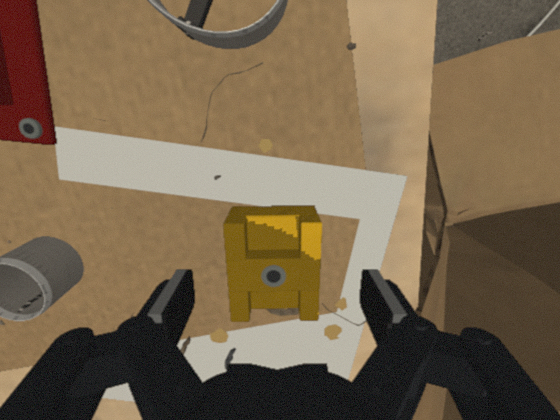

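```bash
python3 -m pendant '[0,-0.001,0.012,0,0,0,1,0,0,0.006,0,0,0,1,0,0,0,0,0,0,1,0,0,0,0,0,0,1]'
python3 - <<'E'
from h import *
delta((597,342.3,11),84)
E
```

```text
clock: 22.95
tool_pos: [597.4, 342.0, 10.2]
tool_rot: [-0.165, -3.136, 0.001]
force: [0.1, 0.2, 0.9]
grip_width: 85.2
pos [597.4 342.   10.2] grip 85.2 J [ 0.52  0.77  0.26  1.07 -0.    0.62] F [0.1 0.2 0.9] t 22.95
jaw now deg 83.99 tilt z [-1.e-03 -6.e-04 -1.e+00]
tool delta m [ 0.0004  0.0002 -0.0008] turn rad [-0.0007 -0.001  -0.0001]
N 1 per row [ 0.0004  0.0002 -0.0008] [-0.0007 -0.001  -0.0001]
```

```bash
python3 -m pendant '[0,0,0,0,0,0,0,0,0,0,0,0,0,-0.5,0,0,0,0,0,0,-0.6,0,0,0,0,0,0,-0.6,0,0,0,0,0,0,-0.6,0,0,0,0,0,0,-0.6]' 60
python3 -m pendant '[0,0,-0.01,0,0,0,-0.6,0,0,-0.03,0,0,0,-0.6,0,0,-0.04,0,0,0,-0.6,0,0,-0.04,0,0,0,-0.6,0,0,-0.01,0,0,0,-0.6,0,0,0,0,0,0,-0.6,0,0,0,0,0,0,-0.6,0,0,0,0,0,0,-0.6]'
python3 - <<'E'
from h import *
delta((455.9,51.2,140),99.5)
E
```

```text
clock: 23.55
tool_pos: [598.2, 342.5, 11.4]
tool_rot: [0.165, 3.136, 0.001]
force: [0.5, -0.8, 3.1]
grip_width: 49.2
clock: 24.35
tool_pos: [596.1, 341.3, 137.5]
tool_rot: [-0.164, -3.132, 0.005]
force: [-0.0, 0.3, -3.2]
grip_width: 48.8
pos [596.1 341.3 137.5] grip 48.8 J [0.52 0.67 0.43 1.34 0.   0.62] F [-0.   0.3 -3.2] t 24.35
jaw now deg 84.0 tilt z [-0.0052 -0.0029 -1.    ]
tool delta m [ 0.1091 -0.3032 -0.001 ] turn rad [-0.0028 -0.0053 -0.2706]
N 7 per row [ 0.0206 -0.0413 -0.0002] [-0.0004 -0.0008 -0.0387]
```

```bash
python3 -m pendant '[0.0206,-0.0413,0,0,0,-0.0387,-0.6,0.0206,-0.0413,0,0,0,-0.0387,-0.6,0.0206,-0.0413,0,0,0,-0.0387,-0.6,0.0206,-0.0413,0,0,0,-0.0387,-0.6,0.0206,-0.0413,0,0,0,-0.0387,-0.6,0.0206,-0.0413,0,0,0,-0.0387,-0.6,0.0206,-0.0413,0,0,0,-0.0387,-0.6,0,0,0,0,0,0,-0.6]'
python3 -m pendant '[0,0,0,0,0,0,-0.6,0,0,0,0,0,0,-0.6,0,0,0,0,0,0,-0.6]'
python3 - <<'E'
from h import *
delta((455.9,51.2,140),99.5)
s=shot("wrist","w12");cv2.imwrite("pics/w12z.png",cv2.resize(s["frame"][120:350,160:400,::-1],None,fx=3,fy=2.6,interpolation=cv2.INTER_CUBIC))
E
```

```text
clock: 25.15
tool_pos: [453.0, 47.8, 138.9]
tool_rot: [0.25, -3.125, 0.003]
force: [0.7, 1.3, -3.5]
grip_width: 49.4
clock: 25.45
tool_pos: [457.5, 53.4, 140.3]
tool_rot: [0.263, -3.13, -0.0]
force: [0.3, 0.3, -2.6]
grip_width: 49.1
pos [457.5  53.4 140.3] grip 49.1 J [ 0.12  0.23 -0.26  1.08  0.   -0.05] F [ 0.3  0.3 -2.6] t 25.45
jaw now deg 99.61 tilt z [-7.e-04  1.e-04 -1.e+00]
tool delta m [ 0.002  -0.0019  0.0003] turn rad [ 0.0002 -0.0007  0.0019]
N 1 per row [ 0.002  -0.0019  0.0003] [ 0.0002 -0.0007  0.0019]
```

View pics/w12z.png

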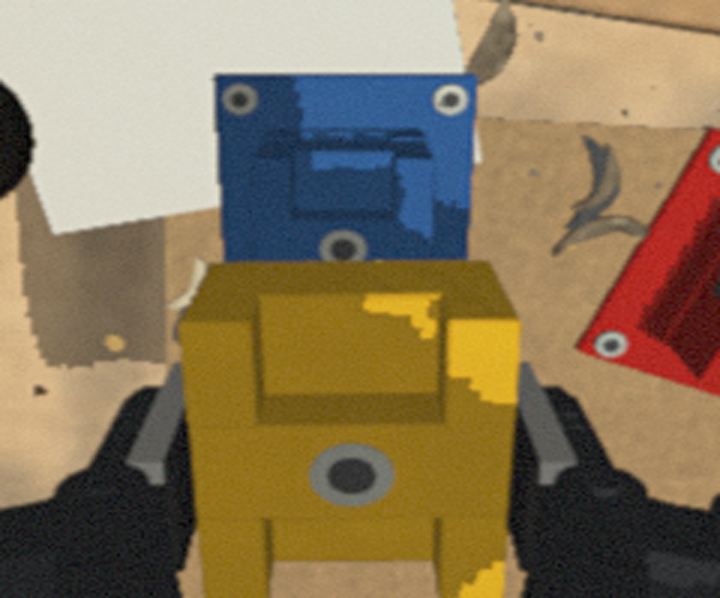

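The blue spacer's bolt shows at (343,249) and yellow's at (351,475). I'll compute the correction from those.

Run:
```python
from h import *
s=env.snapshot("wrist")
st=env.read_state();Rm=R.from_rotvec(st["tool_rot"]).as_matrix()
f=lambda u,v:(160+u/3-.33,120+v/2.6-.31)
for p,z in ((f(343,249),52),(f(239,99),8),(f(450,99),8),(f(351,475),140+14.2+15)):
    P=toplane(s,[p],z)[0];print(P.round(1),"tool",(Rm.T@(P-st["tool_pos"])).round(1))
delta((455.9,51.2,140),99.5)
```

```text
[456.5  49.7  52. ] tool [ 1.6 -3.5 88.4]
[420.6  10.3   8. ] tool [ 43.6 -36.4 132.5]
[409.6  75.6   8. ] tool [ 43.5  29.8 132.5]
[457.2  52.1 169.2] tool [  0.5  -1.2 -28.8]
pos [457.5  53.4 140.4] grip 48.8 J [ 0.12  0.23 -0.26  1.08  0.   -0.05] F [-0.8  0.4 -2.5] t 25.55
jaw now deg 99.62 tilt z [-5.e-04  0.e+00 -1.e+00]
tool delta m [ 0.002  -0.0019  0.0004] turn rad [ 0.0001 -0.0005  0.0021]
N 1 per row [ 0.002  -0.0019  0.0004] [ 0.0001 -0.0005  0.0021]
```

```bash
python3 -m pendant '[0.0015,-0.0021,0.03,0,0,0.001,-0.6,0,0,0.03,0,0,0,-0.6,0,0,0.01,0,0,0,-0.6,0,0,0,0,0,0,-0.6,0,0,0,0,0,0,-0.6,0,0,0,0,0,0,-0.6]'
python3 -m pendant '[0,0,0.003,0,0,0,-0.6,0,0,0.003,0,0,0,-0.6,0,0,0,0,0,0,-0.6,0,0,0,0,0,0,-0.6]'
python3 - <<'E'
from h import *
s=shot("scene","s13"); f=s["frame"][180:310,200:340,::-1]; cv2.imwrite("pics/s13z.png",cv2.resize(f,None,fx=4.5,fy=4.5,interpolation=cv2.INTER_CUBIC))
E
```

```text
clock: 26.15
tool_pos: [457.6, 50.4, 72.2]
tool_rot: [-0.259, 3.128, 0.0]
force: [-1.0, -0.0, -1.8]
grip_width: 49.4
clock: 26.55
tool_pos: [456.1, 50.0, 64.8]
tool_rot: [0.259, -3.131, 0.0]
force: [0.0, 0.7, -2.7]
grip_width: 48.9
```

View pics/s13z.png

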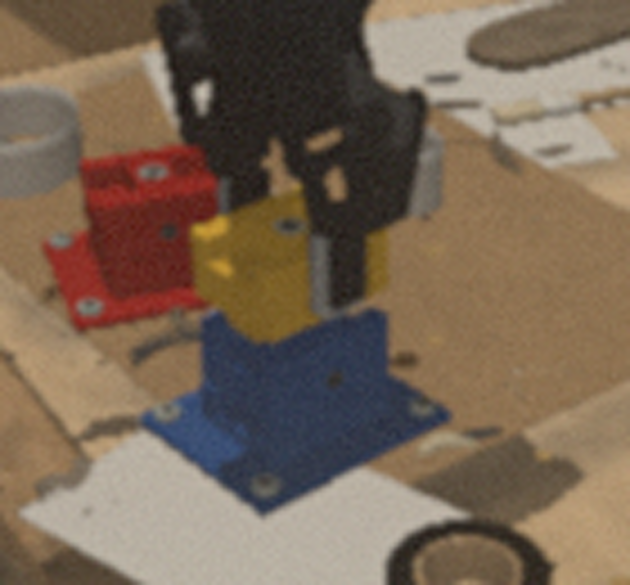

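```bash
python3 -m pendant '[0,0.0006,0.003,0,0,0,-0.6,0,0,0.002,0,0,0,-0.6,0,0,0,0,0,0,-0.6,0,0,0,0,0,0,-0.6]'
python3 -m pendant '[0,0,0.002,0,0,0,-0.6,0,0,0.002,0,0,0,-0.6,0,0,0,0,0,0,-0.6,0,0,0,0,0,0,-0.6]'
```

```text
clock: 27.0
tool_pos: [455.9, 50.6, 59.6]
tool_rot: [0.259, -3.13, 0.0]
force: [-0.2, 0.7, -2.6]
grip_width: 49.3
clock: 27.4
tool_pos: [456.0, 50.7, 55.7]
tool_rot: [0.259, -3.131, -0.0]
force: [0.3, -0.1, -2.2]
grip_width: 49.5
```

```bash
python3 -m pendant '[0,0,0.001,0,0,0,-0.6,0,0,0.0005,0,0,0,-0.6,0,0,0,0,0,0,-0.6,0,0,0,0,0,0,-0.6]'
python3 -m pendant '[0,0,0.001,0,0,0,-0.6,0,0,0,0,0,0,-0.6,0,0,0,0,0,0,-0.6,0,0,0,0,0,0,-0.6]'
```

```text
clock: 27.8
tool_pos: [456.1, 50.7, 54.3]
tool_rot: [-0.259, 3.131, 0.0]
force: [0.3, 0.4, -2.6]
grip_width: 48.9
clock: 28.2
tool_pos: [456.2, 50.7, 53.4]
tool_rot: [-0.259, 3.131, 0.0]
force: [-0.1, -1.0, -2.0]
grip_width: 49.1
```

```bash
python3 -m pendant '[0,0,0.001,0,0,0,-0.6,0,0,0,0,0,0,-0.6,0,0,0,0,0,0,-0.6,0,0,0,0,0,0,-0.6]'
```

```text
clock: 28.6
tool_pos: [456.2, 50.7, 53.3]
tool_rot: [-0.259, 3.13, 0.0]
force: [-2.5, -1.0, 5.8]
grip_width: 49.0
```

Contact is at z 53.3 against an expected 53 or so, so yellow is home. I'll release and retreat upward.

```bash
python3 -m pendant '[0,0,0,0,0,0,0,0,0,0,0,0,0,1,0,0,0,0,0,0,1,0,0,0,0,0,0,1,0,0,-0.02,0,0,0,1,0,0,-0.04,0,0,0,1,0,0,-0.04,0,0,0,1,0,0,-0.04,0,0,0,1]'
python3 -m pendant '[0,0,0,0,0,0,1,0,0,0,0,0,0,1,0,0,0,0,0,0,1]'
python3 - <<'E'
from h import *
s=shot("scene","s14"); t=shot("top","t14"); w=shot("wrist","w14")
a=cv2.resize(s["frame"][170:320,180:350,::-1],(400,353),interpolation=cv2.INTER_CUBIC)
b=cv2.resize(w["frame"][100:300,130:430,::-1],(400,267),interpolation=cv2.INTER_CUBIC)
c=cv2.resize(t["frame"][140:290,150:420,::-1],(396,220),interpolation=cv2.INTER_CUBIC)
can=np.zeros((600,800,3),np.uint8);can[:353,:400]=a;can[:267,400:]=b;can[353:573,:396]=c
cv2.imwrite("pics/c14.png",can)
for p in ([455.7,51.3,82],[463.4,193.9,52]): print(proj(w,[p]),proj(s,[p]))
for n in ("heel_die_mid","round_die_mid","tape_roll_mid"):
    print(n,[(round(r["score"],2),np.round(r["rect"])) for r in env.recognise(t,n)[:1]],[(round(r["score"],2),np.round(r["rect"])) for r in env.recognise(s,n)[:1]])
E
```

```text
clock: 29.4
tool_pos: [455.7, 50.6, 193.6]
tool_rot: [0.259, -3.13, 0.0]
force: [1.4, 0.8, 0.6]
grip_width: 85.4
clock: 29.7
tool_pos: [455.2, 50.6, 191.2]
tool_rot: [0.259, -3.129, 0.0]
force: [-0.0, 0.3, -0.0]
grip_width: 85.0
[[278.77583751 210.90964151]] [[263.1620746  235.08046905]]
[[411.80130878 229.79314529]] [[233.30374571 217.58423906]]
heel_die_mid [(0.85, array([170., 228., 205., 266.]))] [(0.93, array([187., 200., 216., 220.]))]
round_die_mid [(0.5, array([244., 167., 266., 188.]))] [(0.69, array([278., 208., 298., 229.]))]
tape_roll_mid [] [(0.87, array([284., 294., 323., 324.]))]
```

View pics/c14.png

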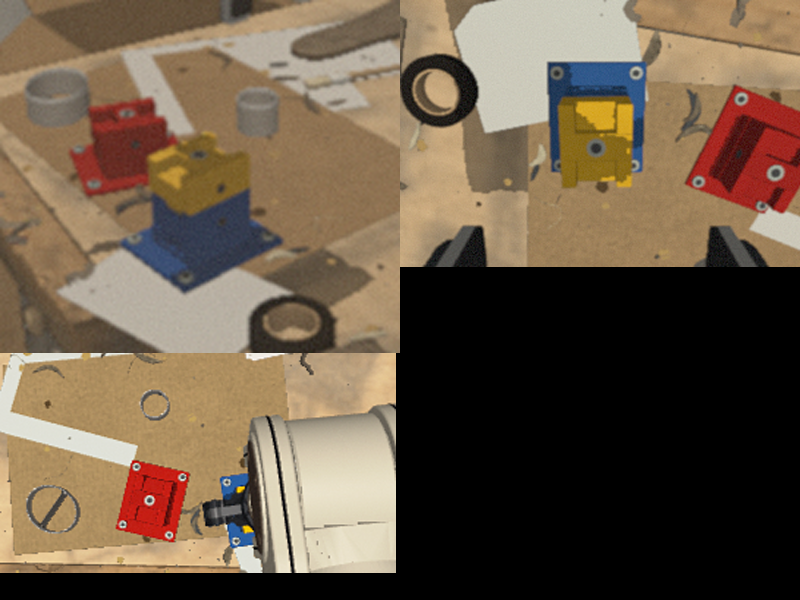

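Run:
```python
import cv2
f=cv2.imread("pics/s14.png")[205:305,200:310]; cv2.imwrite("pics/s14z.png",cv2.resize(f,None,fx=6,fy=6,interpolation=cv2.INTER_CUBIC))
```

```text
(no output)
```

View pics/s14z.png

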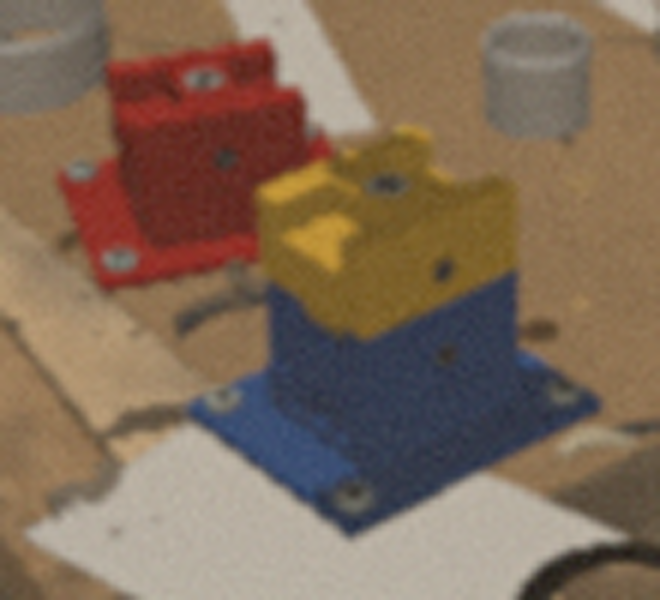

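The seam between yellow and blue is tight and level, and red is down on its dock. Everything is released and the arm is clear, so I'm handing the job in.

```bash
python3 -c "
from workcell import env
print(env.finish_job()); print(env.read_state()['clock'])"
```

```text
the job is handed in; nothing more can be done
None
the job is handed in; nothing more can be done
```

The swap and the stack are done and handed in, at about 30 s on the robot's clock. I parked red on a free spot near (586, 77) mm, moved blue to the blue dock, then red to the red dock, and stacked yellow on blue.

- **Seating:** blue touched down at tool height 21.9 mm, the height at which I had gripped it on the red dock. Red touched down at 22.8 mm (expected 22.8). Yellow touched down at 53.3 mm (expected about 53).
- **Forces:** readings stayed below about 10 N throughout.
- **Final pictures:** the yellow-on-blue seam is tight and level, red is down on its dock, and the gripper is open and about 100 mm clear above the stack.
- **Bystanders:** both dies and the tape roll are where they started, within a few pixels. The tape was not found in the last top view, where the arm may have hidden it, but the scene camera saw it in its original place.
- **Disagreement:** the wrist and top cameras differed by 1.5 to 2 mm sideways. I allowed for it by comparing positions in the same wrist picture, and it did not affect the seating.

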